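# Nest a die-cast box in the drilling jig and hold it with the trigger clamp

### The arm

A 6-joint arm with a two-finger parallel gripper is mounted at the origin on a cart in front of the work surface, level with it; the furniture and walls round the work are solid. World frame = base frame: x ahead of the robot, y to its left, z up, the work surface at z = 0. Lengths are in m, angles in rad, forces in N, time in s.
With the tool pointing down it reaches from about 0.275 to 0.825 m from the base axis. Payload 4.9 kg.
Tool frame: the origin (TCP) lies midway between the tips of the shut fingers; the grasp point (between the pads) lies manip.grip_depth behind it (manip.grip_depth is the distance from the TCP to the grasp point, in m); z points along the fingers, y is the line along which they close (so a half turn about z gives the same grasp; the last joint's range is limited). The gripper opens to 85 mm and grips with 20 to 120 N. Pads are 22 mm wide; open, the fingers measure 114 mm over their backs; the gripper's body (76 mm by 85 mm) begins 54 mm behind the grasp point. The pads swing forward as they close: fully open they stand 13 mm farther back than shut.
Start: joints at [1.094, 0.326, -0.193, 1.052, 0, 1.437], TCP at [0.185, 0.518, 0.231] pointing down, gripper open.
Joint ranges: [-2.65, 2.65], [-0.97, 1.79], [-1.3, 1.35], [-1.93, 2.1], [-1.47, 1.37], [-3.14, 3.14]. Speed limits (rad/s): [2.57, 2.57, 3.14, 3.14, 3.14, 3.14].

### API

Orientations are given as a unit quaternion [x, y, z, w].
In Python, from bench import status, viewer, order, manip gives the robot as it stands.
- The arm moves only by the shell command python3 -m crank 'ROWS' [FORCE]. ROWS is a JSON object whose one key "series" holds a list of rows, each a list of 7 numbers: the opening, from 0 (shut) to 1 (fully open), then the shift along the tool's x, y, z in mm, then the turn, a rotation vector about the tool's x, y, z in rad. A call has 1 to 10 rows; each row shifts and turns the commanded pose from where the row before left it, along the tool's axes as they then stand; what a row does not reach is not made up. A row lasts 1/12 s, in which the tool goes at most 41.7 mm and 7.16 degrees, less where a joint would pass 70% of its speed; a pose out of reach is approached as far as the arm can. A call with a gripper value outside its range is refused whole. The fingers move at their own pace and stop on an object; FORCE is the grip in N (left out, the last holds). Time passes only in rows, so rows that do not move let the fingers close. It gives the time, the measured TCP pose, the force, the opening and the grip force at its end, in the units of the state.
- status.sense(): the state, without advancing time (a new reading comes with each control period).
- viewer.read_camera(name): name is "scene" or "side" or "wrist"; returns the picture (420x560x3 uint8, red, green, blue); there is no depth.
- viewer.camera_params(name): a dict with "camera_matrix" (3x3 intrinsics, pixels), "xyz" and "rotation" of the camera in the world; the wrist camera has in their place "hand_eye" (4x4, takes a point from camera to tool coordinates, whose origin is the TCP and whose axes are the flange's). Camera axes: x right, y down, z forward; pixel columns grow to the right and rows downward; lengths in m; the calibration is good to about 2 mm. A picture is of the moment at which its call begins: read the wrist's pose just before it. camera_params takes no time and is no camera call.
- order.job_done(): hands the job in; it is judged then, once.
The state is a dict: "clock": time; "joint_pos": joint angles; "dq": joint speeds; "joint_torque": joint torques, N m; "tcp_pos": TCP position; "tool_rot": TCP orientation; "wrist_force": force on the tool from outside, world axes, zero at the start; "ft_torque": the same for the moment, N m; "opening": opening from 0.0 (shut) to 1.0 (fully open); "finger_force": force on a finger pad.
Only numpy, scipy, OpenCV 4.12 (cv2) and the standard library are available. Lean on these libraries where they do the work, as an engineer would, in place of code of your own. Each camera call takes 0.05 s, during which the arm holds its last target. There are 200 camera calls.

### The job

Hold the blank aluminium box ready for drilling: set it, open rim down, over the wooden backing block so that it sits fully home in the jig's nest, and let go of it. Then pump the clamp's trigger until the rubber pad presses on the box and its spring is squeezed about halfway - never solid, that would crush the thin walls - and finish while you are still holding the trigger squeezed, because the pressure drops as soon as it is let go. Work the clamp by its trigger only, and leave the finished box with the cable gland alone.

Things in the scene. Friction and masses are not known exactly. Their poses are not given: they have to be found in the camera images.
- jig: Drilling jig fixed on the bench: plywood board 130 (x) x 325 (y) x 18 mm, origin under its centre. Its y axis is the clamp's axis: nest at y = +100 mm, wooden fence at y = 135 to 157 (top z = 52 mm), grey clamp head at y = -94 to -18, 32 mm wide, top at z = 84 mm. The fixed grip and the trigger stick up from the head, the grip behind (at -y).
- nest (a point): Centre of the nest's floor (18 mm above the bench), axes as the jig's. The nest is a pocket 54 mm (x) by 70 mm (y) between wooden rails 6 mm high and 12 to 14 mm wide (the fence on its +y side); a fixed wooden backing block 30 (x) x 46 (y) x 32 mm high stands in its middle.
- blank_box: The blank: loose die-cast aluminium box without lid, 50 (its x) x 66 (its y) x 36 mm high, walls 3 mm, about 0.11 kg. It lies on its open rim, closed face up, a scribed cross on that face. Origin at the centre of the rim plane, z up to the closed face. Its y goes along the jig's y, either way round, with 2 mm clearance a side; home, its rim is on the nest's floor.
- finished_box: An equal box, already done: a grey cable gland, 22 mm wide and 22 mm high, stands on its closed face. It lies rim down too; the two boxes may lie in each other's place. Leave it where it is.
- grip_back (a point): Point on the back (-y side) of the clamp's fixed black grip, 115 mm above the bench, axes as the jig's. The grip is a post 24 mm (x) x 20 mm (y), its top 145 mm above the bench.
- trigger_front (a point): Point on the front (+y) face of the trigger, 40 mm above its pivot; moves with it. Black blade 16 mm wide, 12 mm thick, top at z = 138 mm. At rest grip and trigger measure 55 mm over all here, squeezed 37 mm: this point comes 18 mm nearer to the grip. Fingers straddling both from above and closing along the jig's y squeeze it at z = 115 mm; keep fingertips above z = 88 mm.
- trigger (a joint): Trigger angle, 0 at rest, 0.46 rad fully squeezed; a spring (2.5 to 5.5 N at trigger_front) brings it back. A full squeeze drives the rod about 12 mm on (teeth of 4 mm, up to 4 mm idle first); let it come back fully and squeeze again. Fingers that squeeze with 20 N press the pad with about 8 N, with 28 N about 14 N.
- rod_feed (a joint): How far the toothed rod is driven out towards the nest, 0 to 0.065 m. A light brake (4 N) keeps it from sliding back freely but cannot hold the clamping pressure: that needs the squeezed trigger.
- pad_spring (a joint): How far the pad's coil spring is pushed in, 0 (free) to 0.014 m (solid): 1 N at first, then 1.8 N per mm.
- pad_face (a point): Centre of the front face of the round rubber pad on the rod's end, 26 mm in diameter, 40 mm above the bench. Its jig y is 22 mm + rod_feed - pad_spring; it meets the nested box at y = 65 to 69 mm.
- rubber_pad: The rubber pad (origin at pad_face, axes as the jig's).
- toothed_rod: The toothed steel rod, 10 x 8 mm, 40 mm above the bench, with a collar in front and a bent tail behind the head; origin where pad_face is when the spring is free. Not to be pushed or pulled by hand.
- trigger_blade: The trigger's black blade (origin on its pivot, 75 mm above the bench at jig y = -50 mm).
Not all that is in view belongs to the job. What is shaped like the blank_box but orange is not meant.

How it is judged:
On the way, in this order (a step that is already met when the one before it is completed fails the run):
1. the blank box sits home in the nest, rim down over the backing block, and is let go, before the pad touches it (x of blank_box in the frame of nest between -0.0035 and 0.0035 m and y of blank_box in the frame of nest between -0.0035 and 0.004 m and z of blank_box in the frame of nest below 0.003 m and angle between blank_box's own z axis and vertical below 0.06 rad and angle between the y axis of blank_box and the y axis of jig, either way round below 0.08 rad and contact force between the fingers and blank_box below 0.3 N and contact force between rubber_pad and blank_box below 0.5 N), for 0.3 s.
2. the pumped pad touches the box (x of blank_box in the frame of nest between -0.0035 and 0.0035 m and y of blank_box in the frame of nest between -0.0035 and 0.004 m and z of blank_box in the frame of nest below 0.003 m and angle between blank_box's own z axis and vertical below 0.06 rad and angle between the y axis of blank_box and the y axis of jig, either way round below 0.08 rad and contact force between rubber_pad and blank_box above 1 N), for 0.05 s.
At the end, for the whole second after the job is handed in: The box is within 3.5 mm of the nest's centre (4 mm towards the fence), rim within 3 mm of the floor, upright and straight within 0.06 and 0.08 rad, still, not touched by the fingers; the pad presses on it with 7 to 25 N (spring in 3.5 to 13 mm); the fingers hold the trigger with over 3 N (x of blank_box in the frame of nest between -0.0035 and 0.0035 m and y of blank_box in the frame of nest between -0.0035 and 0.004 m and z of blank_box in the frame of nest below 0.003 m and angle between blank_box's own z axis and vertical below 0.06 rad and angle between the y axis of blank_box and the y axis of jig, either way round below 0.08 rad and contact force between the fingers and blank_box below 0.3 N and contact force between rubber_pad and blank_box between 7 and 25 N and contact force between the fingers and trigger_blade above 3 N and linear speed of blank_box below 0.02 m/s); the arm keeps its last pose, push and grip.
It fails at once if the box crushed: more than 32 N from the pad (spring driven solid) (contact force between rubber_pad and blank_box above 32 N).
It fails at once if rod or pad pushed by the robot instead of the trigger (contact force between any of the arm, the fingers and toothed_rod above 3 N or contact force between any of the fingers, the arm and rubber_pad above 3 N).
It fails at once if the finished box moved by more than 15 mm (distance of finished_box from where it was at the start of the episode above 0.015 m).
It also fails if it takes over 56 s, if anything falls off the work surface, if the arm or the gripper's body presses on something with over 40 N, if the wrist force passes 120 N, or if a joint passes its speed limit or range.

## Working session

There is one attempt and no reset: what is moved stays moved. The work goes in short steps, Python scripts to look and compute and a shell command to move; the robot and the scene stay as the last step left them, time stands still between calls to the robot, and variables do not carry over. Pictures are saved under pics/ and viewed, at most 10 in all, crops included, and the job is handed in when it is done.

```bash
ls; mkdir -p pics
cat > h.py <<'E'
import numpy as np,cv2
from bench import status,viewer,order,manip
from scipy.spatial.transform import Rotation as R
def cam(n):
    p=viewer.camera_params(n);K=np.array(p["camera_matrix"])
    if n=="wrist":
        s=status.sense();H=np.array(p["hand_eye"]);Rt=R.from_quat(s["tool_rot"]).as_matrix()
        return K,Rt@H[:3,:3],Rt@H[:3,3]+np.array(s["tcp_pos"])
    return K,np.array(p["rotation"]),np.array(p["xyz"])
def ray(c,uv):
    K,Rc,t=c;d=Rc@np.linalg.inv(K)@np.array([uv[0],uv[1],1.]);return t,d
def onz(c,uv,z):
    t,d=ray(c,uv);return t+d*(z-t[2])/d[2]
def proj(c,P):
    K,Rc,t=c;q=K@(Rc.T@(np.array(P)-t));return q[:2]/q[2]
def tri(l):
    A=np.zeros((3,3));b=np.zeros(3)
    for c,uv in l:
        t,d=ray(c,uv);d=d/np.linalg.norm(d);M=np.eye(3)-np.outer(d,d);A+=M;b+=M@t
    return np.linalg.solve(A,b)
E
python3 - <<'E'
from h import *
ims=[]
for n in("scene","side","wrist"):
    c=cam(n);im=viewer.read_camera(n);np.save(f"pics/{n}0.npy",im);cv2.imwrite(f"pics/{n}0.png",im[:,:,::-1]);print(n,c[2].round(3),c[1].round(2).tolist(),c[0][0,0])
print(manip.grip_depth,status.sense())
E
```

```text
pics
scene [ 0.008 -0.414  0.869] [0.86, -0.36, 0.13, -0.33] 532.4600692702118
side [ 0.142 -0.721  0.771] [0.88, -0.18, 0.08, -0.43] 451.774927755552
wrist [0.114 0.544 0.372] [[0.34, 0.9, 0.28], [0.94, -0.32, -0.1], [-0.0, 0.29, -0.96]] 358.6325491464664
0.0187 {'clock': 0.15, 'joint_pos': array([ 1.09379261e+00,  3.26804913e-01, -1.93360265e-01,  1.05200618e+00,
        2.31890506e-07,  1.43659098e+00]), 'dq': array([-0.00128335, -0.00051602,  0.00364567,  0.00145444,  0.00092923,
        0.00145611]), 'joint_torque': array([-7.80132759e-04, -4.43704820e+01,  2.62664634e+01,  1.04816206e-02,
       -2.03947980e-04,  9.44204629e-06]), 'tcp_pos': array([0.18465151, 0.51759905, 0.23066238]), 'tool_rot': array([ 1.70561162e-01,  9.85346851e-01, -6.55626917e-04, -2.06963873e-04]), 'wrist_force': array([-0.13009614, -0.27628885, -0.10425199]), 'ft_torque': array([-0.01242932, -0.04090372,  0.03942784]), 'finger_force': 0.0, 'opening': 0.9992381605547104}
```

```bash
sed -i 's/return K,np.array(p\["rotation"\]),np/r=np.array(p["rotation"]);return K,(R.from_quat(r).as_matrix() if r.size==4 else r),np/' h.py; python3 -c "
from h import *
print(cam('scene')[1].round(2).tolist())"
```

```text
[[0.71, -0.54, 0.46], [-0.71, -0.53, 0.47], [-0.01, -0.66, -0.75]]
```

View pics/scene0.png

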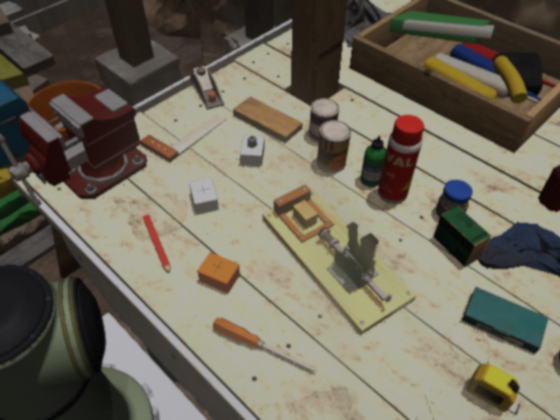

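View pics/side0.png

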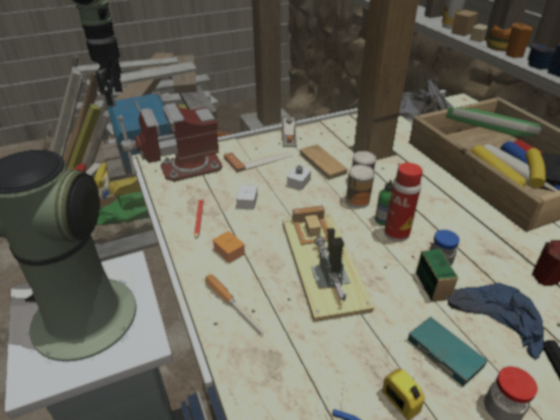

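The candidates in scene/side are: grey box with a cross at (204,193)/(247,195), grey box with a knob at (252,150)/(299,176), and orange box at (219,271)/(229,246). The first is plain grey with no gland, so it fits blank_box. The jig's nest is at about (302,213) in scene. I'll confirm this in an enlarged crop and measure coarsely.

Run:
```python
from h import *
def crop(n,x,y,w,h,s):
    im=np.load(f"pics/{n}0.npy")[y:y+h,x:x+w,::-1];return cv2.resize(im,(int(w*s),int(h*s)),interpolation=cv2.INTER_CUBIC)
a=np.hstack([crop("scene",180,135,100,75,4),crop("side",225,150,100,75,4)])
b=np.hstack([crop("scene",260,180,160,120,2.5),crop("side",280,195,160,120,2.5)])
cv2.imwrite("pics/crop1.png",np.vstack([a,b]))
s,d=cam("scene"),cam("side")
for n,u,v in[("blank top",(204,188),(247,190)),("fin gland top",(252,141),(299,169)),("fence end",(300,189),(308,209)),("block",(306,214),(312,225)),("grip/trig top",(362,228),(336,235)),("board front cor",(363,323),(323,317)),("right cor",(411,294),(367,303)),("left cor",(264,212),(285,221)),("pole base",(316,95),(378,150))]:
    P=tri([(s,u),(d,v)]);print(n,P.round(3))
```

```text
blank top [0.455 0.232 0.047]
fin gland top [0.625 0.262 0.052]
fence end [0.559 0.058 0.082]
block [0.551 0.028 0.048]
grip/trig top [ 0.534 -0.113  0.138]
board front cor [ 0.47  -0.191 -0.013]
right cor [ 0.549 -0.229  0.038]
left cor [0.52  0.12  0.003]
pole base [ 0.933  0.325 -0.005]
```

View pics/crop1.png

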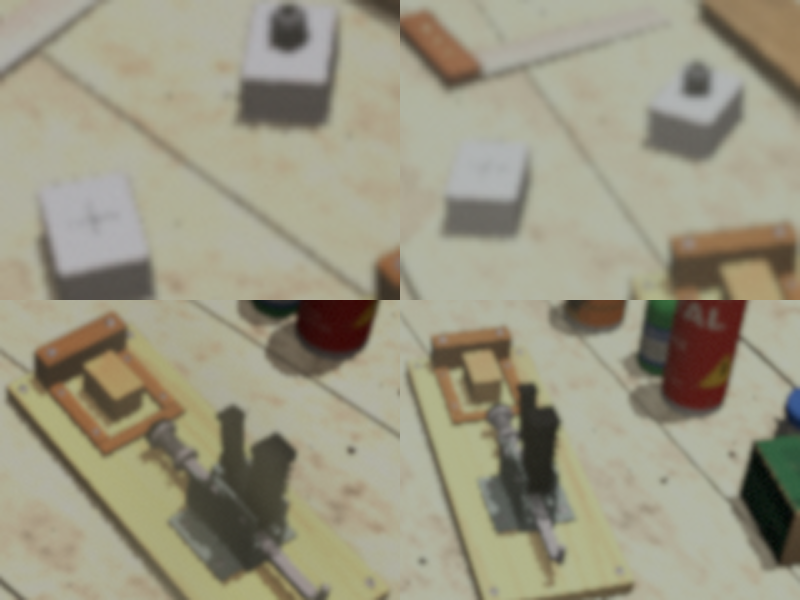

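Confirmed: the box with the scribed cross, upper left in the crop (scene (204,189), side (247,192)), is the blank. The box with the dark gland beside it is the finished one.

```bash
cat >> h.py <<'E'
def toolmove(target,yaw=None):
    """shift along tool axes (mm) to world target; tool yaw change to bring tool y to world angle yaw (mod pi)"""
    s=status.sense();Rt=R.from_quat(s["tool_rot"]).as_matrix()
    sh=Rt.T@(np.array(target)-s["tcp_pos"])*1e3
    ty=np.arctan2(Rt[1,1],Rt[0,1]);out=sh.round(1).tolist()
    if yaw is not None:
        d=(yaw-ty+np.pi/2)%np.pi-np.pi/2;out.append(("turn z tool",round(-d,3),"alt",round(-(d-np.pi*np.sign(d)),3)))
    return out
E
python3 - <<'E'
from h import *
s,d=cam("scene"),cam("side")
q=[onz(s,(180+x/4,135+y/4),.036)[:2] for x,y in[(40,185),(127,172),(152,262),(60,277)]]
q=np.array(q);print("blank",q.round(3).tolist(),q.mean(0),[np.degrees(np.arctan2(*(q[(i+1)%4]-q[i])[::-1])).round(1) for i in range(4)],[np.linalg.norm(q[(i+1)%4]-q[i]).round(3) for i in range(4)])
b=np.array([onz(s,p,.018)[:2] for p in[(264,213),(363,321),(411,292)]]);print("board",b.round(3).tolist(),[np.degrees(np.arctan2(*(b[i+1]-b[i])[::-1])).round(1) for i in(0,1)],[np.linalg.norm(b[i+1]-b[i]).round(3) for i in (0,1)])
print("vise",tri([(s,(100,97)),(d,(193,113))]).round(3),tri([(s,(30,178)),(d,(150,158))]).round(3))
P=q.mean(0);yaw=np.radians(0)
print(toolmove([*P,.2]))
Rt=R.from_quat(status.sense()["tool_rot"]).as_matrix();print(np.degrees(np.arctan2(Rt[1,1],Rt[0,1])))
E
```

```text
blank [[0.453, 0.278], [0.493, 0.251], [0.458, 0.192], [0.417, 0.219]] [0.45529257 0.23504062] [np.float64(-33.8), np.float64(-120.2), np.float64(146.8), np.float64(59.0)] [np.float64(0.048), np.float64(0.068), np.float64(0.049), np.float64(0.069)]
board [[0.512, 0.11], [0.457, -0.196], [0.567, -0.222]] [np.float64(-100.3), np.float64(-13.2)] [np.float64(0.311), np.float64(0.113)]
vise [0.387 0.462 0.192] [ 0.24   0.615 -0.024]
[-349.9, -175.1, 30.8]
70.35910696020125
```

```bash
python3 -m crank '{"series":[[1,-35,-17,-8,0,0,0],[1,-35,-17,-8,0,0,0],[1,-35,-17,-8,0,0,0],[1,-35,-17,-8,0,0,0],[1,-35,-17,0,0,0,0],[1,-35,-18,0,0,0,0],[1,-35,-18,0,0,0,0],[1,-35,-18,8,0,0,0],[1,-35,-18,8,0,0,0],[1,-35,-18,8,0,0,0]]}' 20
python3 -m crank '{"series":[[1,0,0,0,0,0,-0.12],[1,0,0,0,0,0,-0.12],[1,0,0,0,0,0,-0.12],[1,0,0,0,0,0,-0.12],[1,0,0,0,0,0,-0.12],[1,0,0,0,0,0,-0.12],[1,0,0,0,0,0,-0.12],[1,0,0,0,0,0,-0.12],[1,0,0,0,0,0,-0.12],[1,0,0,0,0,0,-0.12]]}'
python3 - <<'E'
from h import *
Rt=R.from_quat(status.sense()["tool_rot"]).as_matrix();print(np.degrees(np.arctan2(Rt[1,1],Rt[0,1])))
print(toolmove([.455,.235,.22],np.radians(147)))
c=cam("wrist");im=viewer.read_camera("wrist");np.savez("pics/w1.npz",im=im,K=c[0],R=c[1],t=c[2]);cv2.imwrite("pics/w1.png",im[:,:,::-1])
E
```

```text
clock: 0.98
tcp_pos: [0.4567, 0.2339, 0.2391]
tool_rot: [0.171, 0.985, 0.0, 0.0]
wrist_force: [0.4, 0.1, -0.1]
opening: 0.999
finger_force: 0.0
clock: 1.82
tcp_pos: [0.4554, 0.2355, 0.239]
tool_rot: [-0.418, 0.908, 0.0, -0.0]
wrist_force: [0.1, 0.5, -0.3]
opening: 0.999
finger_force: 0.0
139.45396742388007
[0.6, 0.0, 19.0, ('turn z tool', np.float64(-0.132), 'alt', np.float64(3.01))]
```

View pics/w1.png

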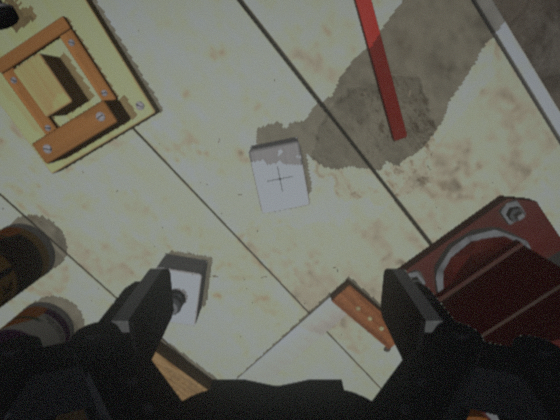

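The blank is at (280,178) with its cross visible, the nest with its block is at about (52,85), and the finished box with gland is at (180,300) near the left finger. I'll align the yaw, descend and measure again.

```bash
python3 -m crank '{"series":[[1,0,0,20,0,0,-0.065],[1,0,0,20,0,0,-0.065],[1,0,0,20,0,0,0],[1,0,0,0,0,0,0],[1,0,0,0,0,0,0]]}'
cat >> h.py <<'E'
def snap(n):
    s0=cam("wrist");im=viewer.read_camera("wrist");np.savez(f"pics/{n}.npz",im=im,K=s0[0],R=s0[1],t=s0[2]);cv2.imwrite(f"pics/{n}.png",im[:,:,::-1]);return im,s0
def load(n):
    z=np.load(f"pics/{n}.npz");return z["im"],(z["K"],z["R"],z["t"])
def cross(im,p,r):
    """centre and line angles of the scribed cross near p"""
    g=cv2.cvtColor(im,cv2.COLOR_RGB2GRAY);x,y=int(p[0]-r),int(p[1]-r);g=g[y:y+2*r,x:x+2*r]
    b=cv2.morphologyEx(g,cv2.MORPH_BLACKHAT,np.ones((9,9),np.uint8))
    m=(b>max(12,.45*b.max())).astype(np.uint8)
    n,l,st,ce=cv2.connectedComponentsWithStats(m,connectivity=8);k=1+np.argmax(st[1:,4])
    L=cv2.HoughLines((l==k).astype(np.uint8)*255,.5,np.pi/180,8)[:,0]
    a=L[0];bb=next(q for q in L if abs(np.sin(q[1]-a[1]))>.8)
    P=np.linalg.solve([[np.cos(a[1]),np.sin(a[1])],[np.cos(bb[1]),np.sin(bb[1])]],[a[0],bb[0]])
    return P+[x,y],ce[k]+[x,y],np.degrees([a[1],bb[1]]),st[k]
E
python3 - <<'E'
from h import *
im,c=snap("w2");im1,c1=load("w1")
p2=proj(c,onz(c1,(280.5,178),.036));print("pred",p2,c[2])
x1=cross(im1,(280,178),22);x2=cross(im,p2,32);print(x1,x2)
print(onz(c1,x1[0],.036),onz(c,x2[0],.036),tri([(c1,x1[0]),(c,x2[0]),(cam("scene"),(203.8,189.2)),(cam("side"),(247,192))]),tri([(c1,x1[0]),(c,x2[0])]))
for cc,x in((c1,x1),(c,x2)):
    for t in np.radians(x[2]):
        d=np.array([-np.sin(t),np.cos(t)]);A=onz(cc,x[0]-10*d,.036);B=onz(cc,x[0]+10*d,.036);print(np.degrees(np.arctan2(*(B-A)[1::-1])))
x,y=p2.astype(int);print(status.sense()["tcp_pos"])
k=cv2.resize(im[y-70:y+70,x-90:x+90,::-1],None,fx=4,fy=4);cv2.imwrite("pics/c2.png",k)
E
```

```text
clock: 2.28
tcp_pos: [0.4547, 0.2352, 0.1786]
tool_rot: [-0.473, 0.881, 0.0, -0.001]
wrist_force: [-0.1, -0.5, 1.8]
opening: 1.004
finger_force: 0.0
pred [280.13592377 195.70820812] [0.41341816 0.17362821 0.32000469]Traceback (most recent call last):
  File "<stdin>", line 4, in <module>
  File "h.py", line 39, in cross
    L=cv2.HoughLines((l==k).astype(np.uint8)*255,.5,np.pi/180,8)[:,0]
      ~~~~~~~~~~~~~~~~~~~~~~~~~~~~~~~~~~~~~~~~~~~~~~~~~~~~~~~~~~^^^^^
TypeError: 'NoneType' object is not subscriptable
```

```bash
sed -i 's/max(12,.45\*b.max())/max(5,.35*b.max())/; s/np.pi\/180,8)/np.pi\/180,5)/' h.py
python3 - <<'E'
from h import *
im,c=load("w2");im1,c1=load("w1")
p2=(280,196)
x,y=p2
k=cv2.resize(im[y-70:y+70,x-90:x+90,::-1],None,fx=4,fy=4);cv2.imwrite("pics/c2.png",k)
x1=cross(im1,(280,178),17);x2=cross(im,p2,22);print(x1,x2)
print(onz(c1,x1[0],.036),onz(c,x2[0],.036),tri([(c1,x1[0]),(c,x2[0]),(cam("scene"),(203.8,189.2)),(cam("side"),(247,192))]),tri([(c1,x1[0]),(c,x2[0])]))
for cc,x in((c1,x1),(c,x2)):
    for t in np.radians(x[2]):
        d=np.array([-np.sin(t),np.cos(t)]);A=onz(cc,x[0]-10*d,.036);B=onz(cc,x[0]+10*d,.036);print(np.degrees(np.arctan2(*(B-A)[1::-1])))
E
```

```text
(array([279.54008675, 178.18669319]), array([279.25396825, 178.71428571]), array([ 78.     , 166.99998], dtype=float32), array([ 4,  6, 25, 24, 63], dtype=int32)) (array([278.75, 195.75]), array([276.92156863, 198.        ]), array([ 0., 90.], dtype=float32), array([ 7, 17, 19, 20, 51], dtype=int32))
[0.45451575 0.240113   0.036     ] [0.45464676 0.23998334 0.036     ] [0.45614528 0.23959636 0.03481251] [0.45487786 0.24047563 0.03391502]
-28.276098790268357
-117.67050870761513
56.58015136749535
-33.54842920114041
```

View pics/c2.png

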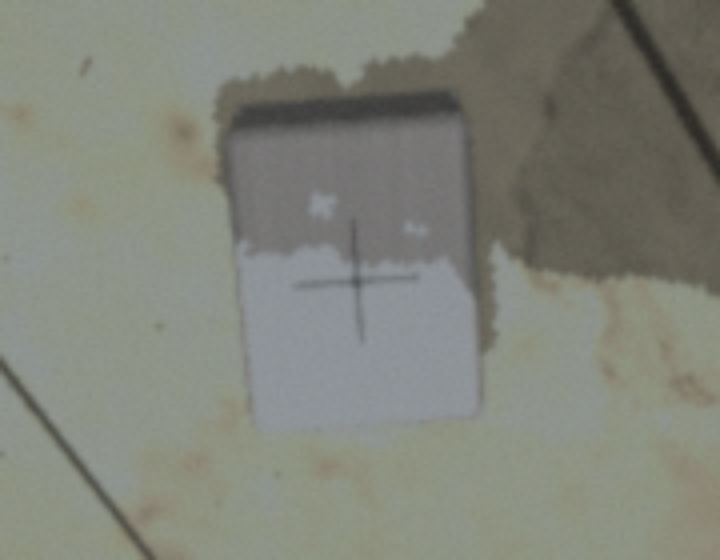

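The crop shows the cross at (357,282), i.e. image (279.3,196.5), with no gland. Top edges run (230,130)-(253,425) and (465,120)-(481,410).

Run:
```python
from h import *
im,c=load("w2")
f=lambda p:onz(c,(190+p[0]/4,126+p[1]/4),.036)[:2]
for a,b in[((230,130),(253,425)),((465,120),(481,410)),((353,220),(362,343)),((293,287),(418,277))]:
    d=f(b)-f(a);print(np.degrees(np.arctan2(d[1],d[0])).round(1))
q=np.array([f(p) for p in[(230,130),(465,120),(483,417),(254,431)]]);print(q.mean(0),f((357,282)))
t=f((357,282));print(toolmove([*t,.007],np.radians(148)),status.sense()["tool_rot"])
```

```text
59.6
61.0
60.6
151.2
[0.4541251  0.24038485] [0.45465623 0.24074348]
[-3.8, 3.7, 172.7, ('turn z tool', np.float64(-0.026), 'alt', np.float64(3.115))] [-4.73202408e-01  8.80953710e-01  2.87967983e-05 -2.05280148e-04]
```

```bash
python3 -m crank '{"series":[[1,-4,4,20,0,0,-0.07],[1,0,0,30,0,0,0],[1,0,0,30,0,0,0],[1,0,0,30,0,0,0],[1,0,0,30,0,0,0],[1,0,0,20,0,0,0],[1,0,0,12,0,0,0],[1,0,0,0,0,0,0],[1,0,0,0,0,0,0]]}' 30
python3 -m crank '{"series":[[0,0,0,0,0,0,0],[0,0,0,0,0,0,0],[0,0,0,0,0,0,0],[0,0,0,0,0,0,0],[0,0,0,0,0,0,0],[0,0,0,0,0,0,0],[0,0,0,0,0,0,0],[0,0,0,0,0,0,0]]}' 30
```

```text
clock: 3.08
tcp_pos: [0.4553, 0.2414, 0.008]
tool_rot: [-0.504, 0.864, -0.0, 0.0]
wrist_force: [-0.2, -0.4, 0.5]
opening: 1.003
finger_force: 0.0
clock: 3.75
tcp_pos: [0.4557, 0.2415, 0.0087]
tool_rot: [-0.504, 0.864, -0.0, 0.001]
wrist_force: [-0.3, 0.9, 5.6]
opening: 0.578
finger_force: 31.0
```

```bash
python3 -m crank '{"series":[[0,0,0,-10,0,0,0],[0,0,0,-25,0,0,0],[0,0,0,-35,0,0,0],[0,0,0,-35,0,0,0],[0,0,0,-35,0,0,0],[0,0,0,-35,0,0,0],[0,0,0,-20,0,0,0]]}' 40
python3 -m crank '{"series":[[0,15,-20,0,0,0,0],[0,23,-31,0,0,0,0],[0,23,-31,0,0,0,0],[0,23,-31,0,0,0,0],[0,23,-31,0,0,0,0],[0,20,-27,0,0,0,0],[0,11,-15,0,0,0,-0.1],[0,0,0,0,0,0,-0.12],[0,0,0,0,0,0,-0.1],[0,0,0,0,0,0,0]]}'
python3 - <<'E'
from h import *
im,c=snap("w3")
E
```

```text
clock: 4.33
tcp_pos: [0.4557, 0.2416, 0.2073]
tool_rot: [-0.504, 0.863, -0.0, 0.003]
wrist_force: [0.6, 0.1, -1.0]
opening: 0.579
finger_force: 42.9
clock: 5.17
tcp_pos: [0.5485, 0.0289, 0.203]
tool_rot: [-0.636, 0.772, 0.0, 0.0]
wrist_force: [-0.3, -0.2, -0.7]
opening: 0.582
finger_force: 42.9
```

View pics/w3.png

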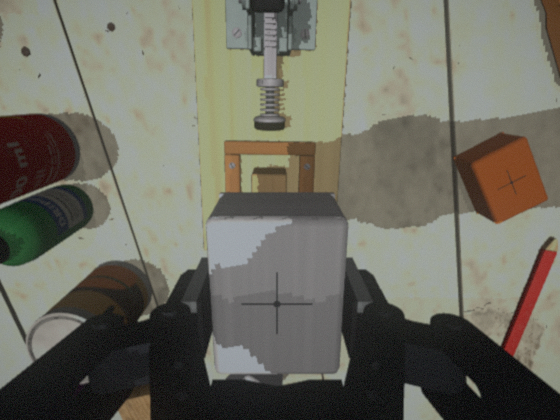

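Held box's cross is at (277,303), and the jig's clamp axis runs vertically at u≈268. The box hides the nest (front rail at v≈147), so I'll back off to see all of it.

```bash
python3 -m crank '{"series":[[0,-20,0,-10,0,0,0],[0,-30,0,-10,0,0,0],[0,-30,0,-10,0,0,0],[0,-20,0,0,0,0,0],[0,0,0,0,0,0,0],[0,0,0,0,0,0,0]]}'
python3 - <<'E'
from h import *
im,c=snap("w4");print(status.sense()["tcp_pos"],status.sense()["tool_rot"])
q=im[0:230,150:400,::-1];cv2.imwrite("pics/c4.png",cv2.resize(q,None,fx=2.6,fy=2.6,interpolation=cv2.INTER_CUBIC))
E
```

```text
clock: 5.72
tcp_pos: [0.5676, 0.129, 0.2326]
tool_rot: [-0.636, 0.772, -0.0, -0.0]
wrist_force: [-0.3, 0.5, -0.6]
opening: 0.58
finger_force: 42.9
[0.56739629 0.12803834 0.23235588] [-6.35384425e-01  7.72195902e-01 -6.23013795e-05 -3.44084853e-04]
```

View pics/c4.png

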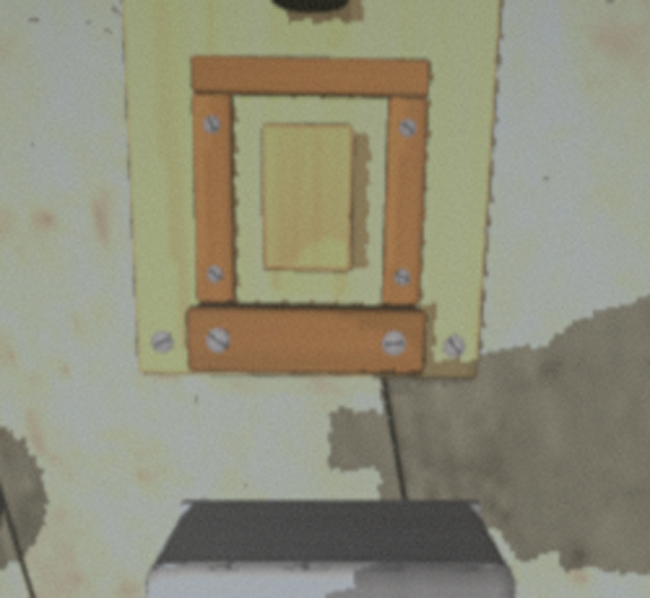

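The crop (2.6×, offset (150,0)) shows the nest clearly. Block top corners are (263,123), (352,124), (352,271), (263,269), rail inner edges are at u 232 and 387, and the front rail edge is at v 96.

Run:
```python
from h import *
_,c3=load("w3");_,c4=load("w4")
f=lambda p:(150+p[0]/2.6,p[1]/2.6)
print("block edge",tri([(c3,(270,168.5)),(c4,f((307.5,123.5)))]),"rail outer",tri([(c3,(270,141.5)),(c4,f((310,57)))]))
F=lambda p,z:onz(c4,f(p),z)[:2]
B=np.array([F(p,.05) for p in[(263,123),(352,124),(352,271),(263,269)]])
def info(n,B):
    e=[B[(i+1)%4]-B[i] for i in range(4)]
    print(n,B.mean(0).round(4),[np.degrees(np.arctan2(v[1],v[0])).round(1) for v in e],[np.linalg.norm(v).round(4) for v in e])
info("block",B)
N=np.array([F(p,.024) for p in[(233,96),(388,96),(385,303),(235,303)]]);info("pocket",N)
bd=np.array([F(p,.018) for p in[(125,20),(497,20),(478,376),(140,374)]]);info("board",bd)
fe=np.array([F(p,.052) for p in[(188,308),(425,308),(424,373),(188,370)]]);info("fence",fe)
# box in hand relative to TCP: from w3
s=status.sense();Rt=R.from_quat(s["tool_rot"]).as_matrix()
H=np.array(viewer.camera_params("wrist")["hand_eye"]);K=c3[0]
for uv in[(277,303.5)]:
    d=H[:3,:3]@np.linalg.inv(K)@np.array([*uv,1]);t=H[:3,3];print("box in tool",(t+d*(-.0273-t[2])/d[2])*1e3)
def ang(a,b):
    r=[]
    for uv in(a,b):
        d=H[:3,:3]@np.linalg.inv(K)@np.array([*uv,1]);r.append(t+d*(-.0273-t[2])/d[2])
    v=(r[1]-r[0])[:2];return np.degrees(np.arctan2(v[1],v[0]))
print("box long edges in tool deg",ang((209,215),(212,372)),ang((347,215),(344,372)),ang((242,303.5),(313,303.5)))
ty=np.degrees(np.arctan2(Rt[1,1],Rt[0,1]));print("tool yaw",ty)
```

```text
block edge [0.55197777 0.01532921 0.03225751] rail outer [ 0.54737976 -0.00645674  0.02110788]
block [0.557  0.0395] [np.float64(168.4), np.float64(79.4), np.float64(-12.3), np.float64(-102.2)] [np.float64(0.0285), np.float64(0.0453), np.float64(0.0298), np.float64(0.0449)]
pocket [0.5567 0.0397] [np.float64(169.0), np.float64(79.1), np.float64(-11.0), np.float64(-102.2)] [np.float64(0.0532), np.float64(0.069), np.float64(0.0547), np.float64(0.069)]
board [0.5571 0.0408] [np.float64(169.0), np.float64(78.6), np.float64(-11.4), np.float64(-102.0)] [np.float64(0.127), np.float64(0.1208), np.float64(0.1282), np.float64(0.1201)]
fence [0.5664 0.0839] [np.float64(169.0), np.float64(79.8), np.float64(-11.7), np.float64(-103.6)] [np.float64(0.0796), np.float64(0.0217), np.float64(0.0809), np.float64(0.0207)]
box in tool [  2.09519289   0.56938059 -27.3       ]
box long edges in tool deg -177.87982214459504 177.71903659920042 89.97995638022508
tool yaw 168.89700452173787
```

Run:
```python
from h import *
Rt=R.from_quat(status.sense()["tool_rot"]).as_matrix()
t=np.array([.5568,.0396,0])-Rt@[.0012,.00055,0];t[2]=.038;print(t,toolmove(t,np.radians(168.6)))
```

```text
[0.55757079 0.04067162 0.038     ] [87.5, -7.2, 194.4, ('turn z tool', np.float64(0.005), 'alt', np.float64(-3.136))]
```

```bash
python3 -m crank '{"series":[[0,20,-2,10,0,0,0.005],[0,28,-2,20,0,0,0],[0,25,-2,20,0,0,0],[0,14.5,-1,20,0,0,0],[0,0,0,30,0,0,0],[0,0,0,30,0,0,0],[0,0,0,25,0,0,0],[0,0,0,10,0,0,0],[0,0,0,0,0,0,0],[0,0,0,0,0,0,0]]}'
python3 - <<'E'
from h import *
im,c=snap("w5")
print(toolmove([.5576,.0407,.038],np.radians(168.6)))
cv2.imwrite("pics/c5.png",cv2.resize(im[60:320,130:420,::-1],None,fx=2.6,fy=2.3,interpolation=cv2.INTER_CUBIC))
E
```

```text
clock: 6.6
tcp_pos: [0.5576, 0.04, 0.0677]
tool_rot: [-0.633, 0.774, 0.0, -0.0]
wrist_force: [0.2, -0.0, -0.5]
opening: 0.576
finger_force: 42.8
[-0.4, 1.1, 30.6, ('turn z tool', np.float64(-0.0), 'alt', np.float64(3.141))]
```

View pics/c5.png

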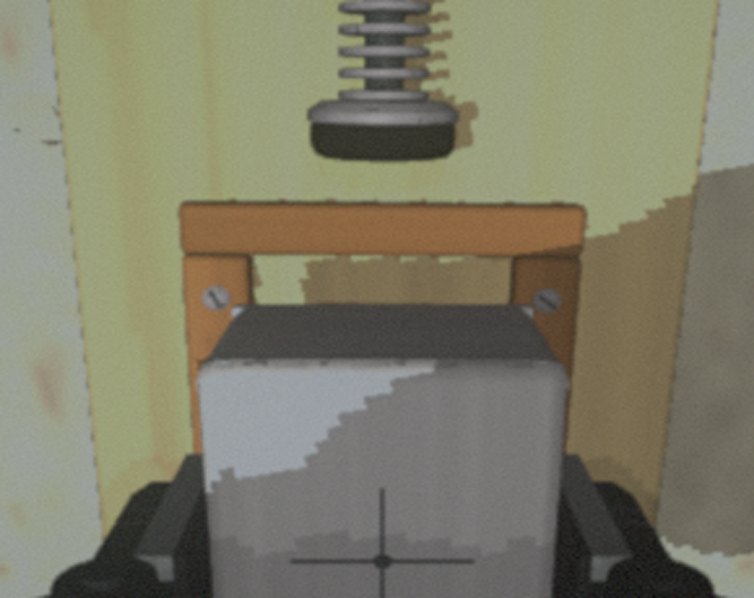

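Pad, front rail (inner edge v≈255) and side rails (inner u≈252 and 512) are visible. The box's lower front edge is at v≈305, u 235–533, so it looks laterally centred. I'll quantify it.

Run:
```python
from h import *
_,c=load("w5");s=status.sense();tp=s["tcp_pos"];Rt=R.from_quat(s["tool_rot"]).as_matrix()
f=lambda p,z:(Rt.T@(onz(c,(130+p[0]/2.6,60+p[1]/2.3),z)-tp)*1e3).round(2)
for n,p,z in[("rail in L",(252,290),.024),("rail in R",(512,290),.024),("out L",(181,203),.024),("out R",(586,206),.024),("front rail inner",(382,255),.024),
 ("box rimL",(236,308),tp[2]-.0087),("box rimR",(533,306),tp[2]-.0087),("box topL",(200,364),tp[2]+.0273),("box topR",(567,364),tp[2]+.0273),("cross",(382,562),tp[2]+.0273),("top front edge",(382,360),tp[2]+.0273),("rim front",(382,306),tp[2]-.0087),("pad",(383,140),.04),("board L",(52,40),.018),("board R",(717,40),.018)]: print(n,f(p,z))
```

```text
rail in L [ 28.65 -24.89  44.61]
rail in R [28.63 28.17 44.53]
out L [ 48.66 -38.11  44.63]
out R [47.97 42.02 44.5 ]
front rail inner [36.84  1.64 44.57]
box rimL [ 34.09 -22.64   8.73]
box rimR [34.46 26.52  8.65]
box topL [ 35.45 -21.91 -27.27]
box topR [ 35.44  25.15 -27.34]
cross [  2.65   1.43 -27.3 ]
top front edge [ 36.06   1.43 -27.31]
rim front [34.47  1.53  8.69]
pad [63.44  1.76 28.57]
board L [ 83.28 -62.03  50.67]
board R [83.26 66.31 50.46]
```

```bash
python3 -m crank '{"series":[[0,0,0.3,10,0,0,0],[0,0,0,10,0,0,0],[0,0,0,9,0,0,0],[0,0,0,0,0,0,0],[0,0,0,0,0,0,0]]}'
python3 -m crank '{"series":[[0,0,0,3,0,0,0],[0,0,0,3,0,0,0],[0,0,0,2,0,0,0],[0,0,0,0,0,0,0]]}'
```

```text
clock: 7.07
tcp_pos: [0.5566, 0.0407, 0.0375]
tool_rot: [-0.634, 0.774, 0.001, -0.001]
wrist_force: [0.0, -0.0, 0.1]
opening: 0.575
finger_force: 42.8
clock: 7.4
tcp_pos: [0.5572, 0.0405, 0.0299]
tool_rot: [-0.634, 0.774, 0.0, -0.0]
wrist_force: [-0.1, -1.2, -1.1]
opening: 0.574
finger_force: 42.8
```

```bash
python3 -m crank '{"series":[[0,0,0,1.5,0,0,0],[0,0,0,1.5,0,0,0],[0,0,0,0.5,0,0,0],[0,0,0,0,0,0,0],[0,0,0,0,0,0,0]]}'
```

```text
clock: 7.82
tcp_pos: [0.5575, 0.0405, 0.0269]
tool_rot: [-0.634, 0.774, -0.0, 0.0]
wrist_force: [-0.6, -0.2, 0.1]
opening: 0.577
finger_force: 42.9
```

```bash
python3 -m crank '{"series":[[0,0,0,1,0,0,0],[0,0,0,0,0,0,0],[1,0,0,0,0,0,0],[1,0,0,0,0,0,0],[1,0,0,0,0,0,0],[1,0,0,0,0,0,0],[1,0,0,0,0,0,0]]}' 25
python3 -m crank '{"series":[[1,0,0,-15,0,0,0],[1,0,0,-30,0,0,0],[1,0,0,-35,0,0,0],[1,0,0,-35,0,0,0],[1,0,0,-35,0,0,0],[1,-10,0,-20,0,0,0],[1,-20,0,0,0,0,0],[1,-20,0,0,0,0,0],[1,0,0,0,0,0,0],[1,0,0,0,0,0,0]]}'
python3 - <<'E'
from h import *
im,c=snap("w6")
cv2.imwrite("pics/c6.png",cv2.resize(im[0:250,150:400,::-1],None,fx=2.4,fy=2.4,interpolation=cv2.INTER_CUBIC))
E
```

```text
clock: 8.4
tcp_pos: [0.5573, 0.0405, 0.0256]
tool_rot: [-0.634, 0.774, 0.0, -0.0]
wrist_force: [0.5, -0.6, 0.8]
opening: 1.003
finger_force: 0.0
clock: 9.23
tcp_pos: [0.5671, 0.0902, 0.1956]
tool_rot: [-0.634, 0.773, -0.0, -0.0]
wrist_force: [0.2, 0.0, 0.2]
opening: 1.0
finger_force: 0.0
```

View pics/c6.png

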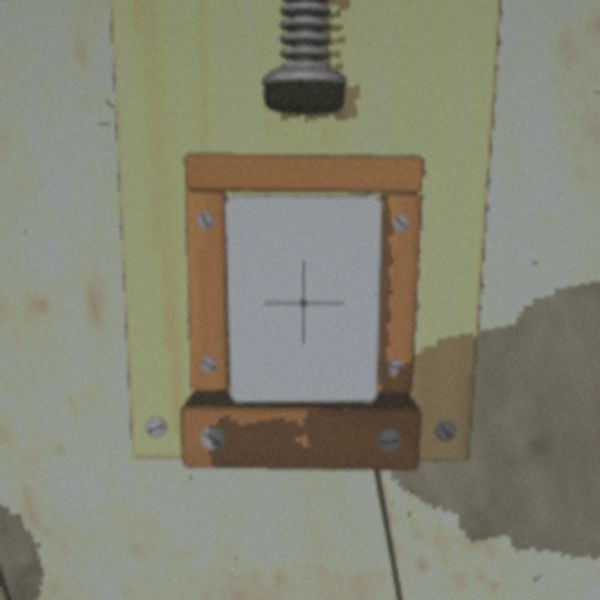

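Box sits square in the pocket: face corners (227,196), (379,196), (376,402), (230,403), cross (304,302). I'll check its height and position, then work out the trip to the trigger.

Run:
```python
from h import *
_,c=load("w6");f=lambda p,z:onz(c,(150+p[0]/2.4,p[1]/2.4),z)
jx=np.array([np.cos(np.radians(-11.4)),np.sin(np.radians(-11.4)),0]);jy=np.array([-jx[1],jx[0],0])
q=np.array([f(p,.054) for p in[(227,196),(379,196),(376,402),(230,403)]]);print(q.mean(0),[np.linalg.norm(q[(i+1)%4]-q[i]).round(4) for i in range(4)],"cross",f((304,302),.054))
N=np.array([f(p,.024) for p in[(224,191),(388,191)]]);fe=f((300,405),.052);print("rails mid",N.mean(0),"fence",fe)
x=f((304,302),.054);print("box minus nest jig x",(x-N.mean(0))@jx*1e3,"from front rail",(x-N.mean(0))@jy*1e3,"to fence",(fe-x)@jy*1e3)
_,c3=load("w4")
print("can",onz(cam("scene"),(395,200),0),"bottle",onz(cam("scene"),(372,184),0))
print(toolmove([.523,-.128,.2],np.radians(78.6)))
```

```text
[0.55685434 0.03957971 0.054     ] [np.float64(0.0472), np.float64(0.0649), np.float64(0.0486), np.float64(0.0652)] cross [0.55648695 0.03939377 0.054     ]
rails mid [0.54898191 0.00527168 0.024     ] fence [0.56444409 0.0724793  0.052     ]
box minus nest jig x 0.612496057686142 from front rail 34.932322060488865 to fence 34.00558493430708
can [ 0.74903159 -0.05737564  0.        ] bottle [0.75258061 0.00799018 0.        ]
[221.9, 0.3, -4.5, ('turn z tool', np.float64(-1.57), 'alt', np.float64(1.572))]
```

```bash
python3 -m crank '{"series":[[1,20,0,-10,0,0,0.1],[1,32,-3,-5,0,0,0],[1,36,-4,0,0,0,0],[1,36,-4,0,0,0,0],[1,36,-4,0,0,0,0],[1,36,-4,0,0,0,0],[1,25,-2.5,0,0,0,0.1],[1,0,0,0,0,0,0.12],[1,0,0,0,0,0,0.12],[1,0,0,0,0,0,0.12]]}'
python3 -m crank '{"series":[[1,0,0,0,0,0,0.12],[1,0,0,0,0,0,0.12],[1,0,0,0,0,0,0.12],[1,0,0,0,0,0,0.12],[1,0,0,0,0,0,0.12],[1,0,0,0,0,0,0.12],[1,0,0,0,0,0,0.12],[1,0,0,0,0,0,0.12],[1,0,0,0,0,0,0.05],[1,0,0,0,0,0,0]]}'
python3 - <<'E'
from h import *
im,c=snap("w7")
print(toolmove([.523,-.128,.2],np.radians(78.6)))
cv2.imwrite("pics/c7.png",cv2.resize(im[:,:,::-1],None,fx=1.4,fy=1.4,interpolation=cv2.INTER_CUBIC))
E
```

```text
clock: 10.12
tcp_pos: [0.5237, -0.1301, 0.2103]
tool_rot: [-0.391, 0.92, 0.0, -0.001]
wrist_force: [0.5, -0.8, 0.4]
opening: 1.001
finger_force: 0.0
clock: 10.95
tcp_pos: [0.524, -0.1292, 0.2103]
tool_rot: [0.1, 0.995, -0.0, -0.001]
wrist_force: [1.4, -0.1, -0.8]
opening: 1.002
finger_force: 0.0
[1.3, 0.9, 10.4, ('turn z tool', np.float64(0.001), 'alt', np.float64(-3.14))]
```

View pics/c7.png

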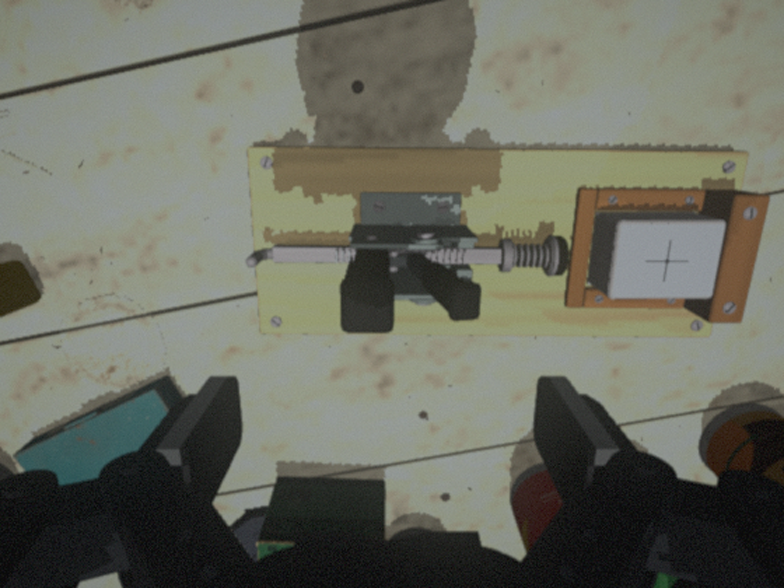

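The grip's top is at (342–394, 282–331) and the trigger's top at (447–480, 284–320) in the 1.4× picture, which puts the pair between the open fingers. The box is still home, cross at (667,261).

Run:
```python
from h import *
_,c=load("w7");f=lambda p,z:onz(c,(p[0]/1.4,p[1]/1.4),z)
s=status.sense();tp=s["tcp_pos"];Rt=R.from_quat(s["tool_rot"]).as_matrix()
jx=np.array([np.cos(np.radians(-11.4)),np.sin(np.radians(-11.4)),0]);jy=np.array([-jx[1],jx[0],0]);N=np.array([.5568,.0395,0])
for n,p,z in[("grip back",(343,308),.145),("grip front",(393.5,308),.145),("grip near x+",(368,331),.145),("grip x-",(368,282),.145),("trig front",(479.5,300),.138),("trig back",(449,302),.138),("trig x+",(465,319),.138),("pad",(567,256),.04),("cross",(667,261),.054),("rod",(320,256),.044)]:
    P=f(p,z);print(n,"jig x %.1f y %.1f"%((P-N)@jx*1e3,(P-N)@jy*1e3+100),"tool",(Rt.T@(P-tp)*1e3).round(1))
P=f((411,306),.14)
```

```text
grip back jig x -1.6 y -90.4 tool [  2.8 -18.6  65.4]
grip front jig x -1.6 y -68.4 tool [ 2.8  3.4 65.4]
grip near x+ jig x 9.2 y -79.6 tool [-8.  -7.9 65.4]
grip x- jig x -13.4 y -79.4 tool [14.6 -7.6 65.4]
trig front jig x -2.9 y -29.7 tool [ 4.  42.  72.4]
trig back jig x -2.0 y -43.4 tool [ 3.1 28.4 72.4]
trig x+ jig x 6.2 y -35.8 tool [-5.  35.9 72.4]
pad jig x 0.2 y 43.4 tool [  0.7 115.2 170.4]
cross jig x 0.0 y 99.6 tool [  0.8 171.4 156.4]
rod jig x -0.8 y -113.4 tool [  2.  -41.6 166.4]
```

```bash
python3 -m crank '{"series":[[1,2,6,20,0,0,0],[1,0,0,25,0,0,0],[1,0,0,25,0,0,0],[1,0,0,20,0,0,0],[1,0,0,15,0,0,0],[1,0,0,10,0,0,0],[1,0,0,5,0,0,0],[1,0,0,0,0,0,0],[1,0,0,0,0,0,0]]}' 20
python3 - <<'E'
from h import *
s=status.sense();jx=np.array([np.cos(np.radians(-11.4)),np.sin(np.radians(-11.4)),0]);jy=np.array([-jx[1],jx[0],0]);d=s["tcp_pos"]-np.array([.5568,.0395,0]);print(d@jx*1e3,d@jy*1e3+100,s["wrist_force"]@jy)
E
```

```text
clock: 11.75
tcp_pos: [0.5243, -0.1225, 0.0912]
tool_rot: [0.099, 0.995, -0.0, 0.0]
wrist_force: [1.0, -0.1, 0.2]
opening: 0.993
finger_force: 0.0
0.11363026895524347 -65.22996684375406 0.12994798799172996
```

```bash
python3 -m crank '{"series":[[0,0,-1.5,0,0,0,0],[0,0,-1.5,0,0,0,0],[0,0,-1.5,0,0,0,0],[0,0,-1.5,0,0,0,0],[0,0,0,0,0,0,0],[0,0,0,0,0,0,0],[0,0,0,0,0,0,0],[0,0,0,0,0,0,0],[0,0,0,0,0,0,0],[0,0,0,0,0,0,0]]}' 20
python3 - <<'E'
from h import *
s=status.sense();jx=np.array([np.cos(np.radians(-11.4)),np.sin(np.radians(-11.4)),0]);jy=np.array([-jx[1],jx[0],0]);d=s["tcp_pos"]-np.array([.5568,.0395,0]);print(d@jx*1e3,d@jy*1e3+100,s["wrist_force"]@jy,s["opening"]*85)
for n in("scene","side"): np.save(f"pics/{n}1.npy",viewer.read_camera(n))
E
```

```text
clock: 12.58
tcp_pos: [0.5239, -0.1281, 0.0928]
tool_rot: [0.099, 0.995, 0.001, 0.002]
wrist_force: [-2.1, 0.7, 9.8]
opening: 0.474
finger_force: 21.2
0.8481084934757674 -70.77105758478231 0.3177229113090045 40.29127687084996
```

```bash
cat >> h.py <<'E'
JX=np.array([np.cos(np.radians(-11.4)),np.sin(np.radians(-11.4)),0]);JY=np.array([-JX[1],JX[0],0]);NEST=np.array([.5568,.0395,0])
def J(x,y,z): return NEST+JX*x*1e-3+JY*(y-100)*1e-3+np.array([0,0,z*1e-3])
def pad(n):
    im,c=snap(n);g=cv2.GaussianBlur(im,(3,3),0)
    v=[]
    for y in range(10,76,2):
        u=proj(c,J(0,y,53));k=np.round(u).astype(int)
        v.append((y,int(g[k[1],k[0]].max()) if 0<=k[0]<560 and 0<=k[1]<420 else -1))
    s=status.sense();print("span",s["opening"]*85,"Fy",s["wrist_force"]@JY,"jig y",(s["tcp_pos"]-NEST)@JY*1e3+100);print(v)
E
python3 -c "
from h import *
pad('p1')"
python3 -m crank '{"series":[[1,0,1,0,0,0,0],[1,0,1,0,0,0,0],[1,0,1,0,0,0,0],[0.9,0,1,0,0,0,0],[0.9,0,0,0,0,0,0],[0.9,0,0,0,0,0,0],[0.9,0,0,0,0,0,0]]}' 28
python3 -c "
from h import *
pad('p2')"
```

```text
span 40.04643135545445 Fy 0.3493826836799728 jig y -70.76770894805159
[(10, 67), (12, 137), (14, 161), (16, 159), (18, 130), (20, 85), (22, 99), (24, 83), (26, 101), (28, 103), (30, 108), (32, 103), (34, 78), (36, 99), (38, 79), (40, 91), (42, 120), (44, 159), (46, 65), (48, 51), (50, 50), (52, 65), (54, 65), (56, 67), (58, 65), (60, 66), (62, 65), (64, 71), (66, 123), (68, 178), (70, 202), (72, 201), (74, 201)]
clock: 13.32
tcp_pos: [0.5235, -0.1243, 0.0907]
tool_rot: [0.099, 0.995, -0.0, -0.0]
wrist_force: [0.1, 0.5, 0.2]
opening: 0.898
finger_force: 0.0
span 76.43554911329022 Fy 0.47150550169218086 jig y -67.14038457882313
[(10, 65), (12, 134), (14, 161), (16, 159), (18, 139), (20, 77), (22, 112), (24, 73), (26, 120), (28, 90), (30, 120), (32, 85), (34, 96), (36, 107), (38, 99), (40, 78), (42, 118), (44, 150), (46, 77), (48, 51), (50, 50), (52, 62), (54, 65), (56, 66), (58, 65), (60, 65), (62, 64), (64, 64), (66, 127), (68, 178), (70, 200), (72, 200), (74, 199)]
```

```bash
python3 -m crank '{"series":[[0,0,-1,0,0,0,0],[0,0,-1,0,0,0,0],[0,0,-1,0,0,0,0],[0,0,-1,0,0,0,0],[0,0,0,0,0,0,0],[0,0,0,0,0,0,0],[0,0,0,0,0,0,0],[0,0,0,0,0,0,0],[0,0,0,0,0,0,0]]}' 24
python3 -c "
from h import *
pad('p3')"
```

```text
clock: 14.12
tcp_pos: [0.5232, -0.1279, 0.092]
tool_rot: [0.099, 0.995, 0.001, 0.001]
wrist_force: [-2.4, -0.0, 9.9]
opening: 0.474
finger_force: 25.6
span 40.48366427033366 Fy -0.08407807387049687 jig y -70.71622299879417
[(10, 187), (12, 185), (14, 180), (16, 146), (18, 122), (20, 91), (22, 67), (24, 152), (26, 158), (28, 154), (30, 88), (32, 90), (34, 99), (36, 105), (38, 107), (40, 101), (42, 76), (44, 98), (46, 76), (48, 126), (50, 60), (52, 78), (54, 117), (56, 158), (58, 83), (60, 49), (62, 51), (64, 65), (66, 135), (68, 180), (70, 199), (72, 200), (74, 199)]
```

```bash
python3 -m crank '{"series":[[1,0,1,0,0,0,0],[1,0,1,0,0,0,0],[1,0,1,0,0,0,0],[0.9,0,1,0,0,0,0],[0.9,0,0,0,0,0,0],[0.9,0,0,0,0,0,0],[0.9,0,0,0,0,0,0]]}' 27
python3 -m crank '{"series":[[0.75,0,-1,0,0,0,0],[0.7,0,-1,0,0,0,0],[0.66,0,-1,0,0,0,0],[0.63,0,-0.5,0,0,0,0],[0.6,0,0,0,0,0,0],[0.57,0,0,0,0,0,0],[0.54,0,0,0,0,0,0],[0.52,0,0,0,0,0,0],[0.52,0,0,0,0,0,0]]}' 27
python3 -c "
from h import *
pad('p4')"
```

```text
clock: 14.75
tcp_pos: [0.5236, -0.1243, 0.0907]
tool_rot: [0.099, 0.995, -0.0, -0.0]
wrist_force: [0.2, 0.3, 0.7]
opening: 0.899
finger_force: 0.0
clock: 15.5
tcp_pos: [0.5237, -0.1257, 0.0917]
tool_rot: [0.098, 0.995, 0.002, 0.001]
wrist_force: [0.1, 5.9, 7.7]
opening: 0.524
finger_force: 19.3
span 44.34844111538674 Fy 6.467213859976653 jig y -68.54187674248135
[(10, 177), (12, 178), (14, 179), (16, 179), (18, 178), (20, 178), (22, 124), (24, 126), (26, 69), (28, 77), (30, 150), (32, 155), (34, 148), (36, 84), (38, 117), (40, 66), (42, 116), (44, 135), (46, 68), (48, 130), (50, 62), (52, 116), (54, 56), (56, 108), (58, 121), (60, 155), (62, 52), (64, 50), (66, 61), (68, 138), (70, 181), (72, 197), (74, 197)]
```

```bash
python3 -m crank '{"series":[[0.51,0,0,0,0,0,0],[0.5,0,0,0,0,0,0],[0.49,0,0,0,0,0,0],[0,0,0,0,0,0,0],[0,0,0,0,0,0,0],[0,0,0,0,0,0,0]]}' 26
python3 -c "
from h import *
pad('p5');print(status.sense()['finger_force'])"
```

```text
clock: 16.05
tcp_pos: [0.5236, -0.1262, 0.0919]
tool_rot: [0.099, 0.995, 0.002, 0.001]
wrist_force: [-0.6, 3.9, 9.4]
opening: 0.518
finger_force: 25.6
span 43.86629814536475 Fy 3.2669087190592445 jig y -68.96355629081924
[(10, 175), (12, 175), (14, 175), (16, 174), (18, 175), (20, 172), (22, 159), (24, 154), (26, 95), (28, 64), (30, 132), (32, 156), (34, 156), (36, 122), (38, 86), (40, 120), (42, 85), (44, 142), (46, 62), (48, 133), (50, 62), (52, 118), (54, 56), (56, 108), (58, 126), (60, 154), (62, 51), (64, 51), (66, 67), (68, 137), (70, 182), (72, 198), (74, 198)]
25.613856667187065
```

```bash
python3 -m crank '{"series":[[0,0,0,0,0,0,0],[0,0,0,0,0,0,0],[0,0,0,0,0,0,0],[0,0,0,0,0,0,0]]}' 29
cat > sp.py <<'E'
from h import *
import sys
snap(sys.argv[1])
ref=None
for n in("p3",sys.argv[1]):
    im,c=load(n);g=im.max(2).astype(np.float32);ys=np.arange(14,76,.25);uv=np.array([proj(c,J(0,y,50)) for y in ys],np.float32)
    p=cv2.remap(g,uv[:,:1],uv[:,1:],cv2.INTER_LINEAR)[:,0]
    if ref is None: ref=(ys,p);continue
    # shift of collar (p3 y 22..30) and plate (p3 y 53..61) by correlation
    for nm,a,b in(("collar",21,31),("pad",53,62),("box",65,72)):
        i=(ys>=a)&(ys<=b);t=ref[1][i];i0=np.argmax(i)
        r=[(np.corrcoef(t,p[i0+k:i0+k+i.sum()])[0,1],k*.25) for k in range(-8,50) if i0+k+i.sum()<=len(p)]
        print(nm,max(r))
s=status.sense();print("span",s["opening"]*85,"Fy",s["wrist_force"]@JY,"finger",s["finger_force"])
E
python3 sp.py p6
```

```text
clock: 16.43
tcp_pos: [0.5236, -0.1264, 0.092]
tool_rot: [0.099, 0.995, 0.002, 0.001]
wrist_force: [-0.7, 2.2, 11.0]
opening: 0.505
finger_force: 28.9
collar (np.float64(0.9907822308798004), 6.75)
pad (np.float64(0.9967784785594297), 3.25)
box (np.float64(0.9952070344093277), 2.25)
span 43.33559119115626 Fy 1.2216613033699397 finger 28.88909380417317
```

```bash
python3 sp.py p6b | head -1; python3 -c "
from h import *
import sp" >/dev/null 2>&1; python3 -m crank '{"series":[[0,0,0,0,0,0,0],[0,0,0,0,0,0,0],[0,0,0,0,0,0,0],[0,0,0,0,0,0,0],[0,0,0,0,0,0,0]]}' 32
python3 sp.py p7
python3 - <<'E'
from h import *
for n in("p2","p3","p5","p6","p7"):
    im,c=load(n);g=im.max(2).astype(np.float32);ys=np.arange(20,66,.5);uv=np.array([proj(c,J(0,y,47)) for y in ys],np.float32)
    p=cv2.remap(g,uv[:,:1],uv[:,1:],cv2.INTER_LINEAR)[:,0]
    print(n,[float(ys[i]) for i in range(1,len(p)-1) if p[i]>=p[i-1] and p[i]>p[i+1] and p[i]>min(p[max(0,i-4):i].min(),p[i+1:i+5].min())+15])
E
```

```text
collar (np.float64(0.9905789792955942), 6.75)
clock: 16.95
tcp_pos: [0.5235, -0.1267, 0.0921]
tool_rot: [0.099, 0.995, 0.002, 0.001]
wrist_force: [-2.8, 1.6, 10.1]
opening: 0.502
finger_force: 32.3
collar (np.float64(0.9843416615621272), 7.5)
pad (np.float64(0.9986017057401005), 3.25)
box (np.float64(0.9957581925259351), 2.0)
span 42.36962024000108 Fy 0.0432431940546395 finger 32.29369911365211
p2 [20.5, 25.0, 29.0, 33.0, 36.5, 40.5, 45.0, 48.0, 56.5]
p3 [21.5, 27.5, 31.0, 32.5, 37.0, 41.0, 45.0, 49.0, 53.0, 57.5, 60.5]
p5 [27.5, 34.0, 35.0, 39.0, 43.0, 47.5, 52.0, 56.0, 61.0, 63.5]
p6 [28.0, 34.5, 39.0, 43.5, 48.0, 52.0, 56.0, 63.5]
p7 [28.0, 29.0, 35.5, 36.5, 40.5, 44.5, 48.0, 52.0, 56.0, 60.5, 64.0]
```

```bash
python3 -m crank '{"series":[[0,0,0,0,0,0,0],[0,0,0,0,0,0,0],[0,0,0,0,0,0,0],[0,0,0,0,0,0,0],[0,0,0,0,0,0,0],[0,0,0,0,0,0,0]]}' 36
python3 sp.py p8
python3 - <<'E'
from h import *
im,c=load("p8");g=cv2.cvtColor(im,cv2.COLOR_RGB2HSV)
# box top: bright grey mask near nest
P=[proj(c,J(x,y,54)) for x,y in((0,100),(0,67),(-25,100),(25,100))];print(np.round(P))
print(cross(im,P[0],18)[0] if 20<P[0][0]<540 else "cross out of view")
x=cross(im,P[0],18)[0] if 20<P[0][0]<540 else None
if x is not None:
    d=onz(c,x,.054)-NEST;print("box at",d@JX*1e3,d@JY*1e3)
E
```

```text
clock: 17.5
tcp_pos: [0.5234, -0.1271, 0.0922]
tool_rot: [0.099, 0.995, 0.001, 0.001]
wrist_force: [-3.3, -0.1, 11.7]
opening: 0.492
finger_force: 37.1
collar (np.float64(0.9948251355235184), 8.25)
pad (np.float64(0.9979865028825708), 3.25)
box (np.float64(0.9970133453503505), 2.0)
span 41.29927887668709 Fy -1.1666185676974021 finger 37.14059502135569
[[589. 241.]
 [528. 241.]
 [601. 196.]
 [577. 282.]]
cross out of view
```

```bash
python3 -c "
from bench import order,status
print(order.job_done(),status.sense()['finger_force'])"
```

```text
the job is handed in; nothing more can be done
the job is handed in; nothing more can be done
```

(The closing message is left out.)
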